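# Set the fence bracket of the cutting jig to its stop and clamp it

### The job

Set the fence on the plywood jig: slide the slotted aluminium angle bracket along its two bolts until its front edge presses gently but definitely against the steel stop block, without ramming it. Then swing the black clamp lever clockwise (seen from above) until the bracket is firmly clamped there, without overtightening, and let go of everything. Leave the things lying around where they are.

Things in the scene. Friction and masses are not known exactly. Their poses are not given: they have to be found in the camera images.
- jig: fixed plywood board 260 mm (x) by 360 mm (y) by 18 mm; origin at the centre of its underside on the bench, z up. The bracket slides along the board's +y towards the stop. Two 8 mm bolts stand on it at x = -35 mm (clamp bolt, with the lever) and x = +35 mm (guide bolt, with a fixed washer and nut, top 42 mm above the bench), both at y = 0
- bracket: loose, captive aluminium angle, about 0.45 kg, flat on the board: foot 120 (x) by 110 (y) by 8 mm with two slots 11 mm wide, 70 mm long along y at x = +-35 mm, round the bolts; upright flange 120 mm long, 8 mm thick, its top 36 mm above the board, along the foot's whole -y edge. Origin at the centre of the underside, axes as the board's (within 0.03 rad). It slides under a push of 1 to 4 N
- bracket_back (a point): middle of the flange's outer (-y) face, the face to push towards +y, 24 mm above the board (y = -55 mm, x = 0 of the bracket). The flange can also be pinched from above. A push of 4 to 5 N more than the sliding drag seats it well
- bracket_edge (a point): middle of the foot's front (+y) edge, 6 mm above the board: the point that must meet the stop
- stop_face (a point): middle of the stop's face that looks at the bracket (-y of the board), 6 mm above the board. The stop is a steel block 34 mm (x) by 30 mm (y) by 30 mm high fixed firmly in its track, different in place every time, always met before the slots run out
- clamp_lever (a joint): angle of the lever about its upright bolt, rad: 0 loose (starts at 0 to 0.3), growing clockwise seen from above (tightening), up to 2.2. At value v its arm points, in the board's frame, at the angle 4.0 - v from +x (counter-clockwise positive). It stays where left. The washer starts to bear somewhere between 0.5 and 1.4 rad, different every time: feel for it; then the push needed rises
- lever_end (a point): on the lever's arm 70 mm from its axis, half-way up; the arm is a bar 12 mm wide, 14 mm high (40 to 54 mm above the board) that ends 90 mm from the axis. Pushed square here the lever turns at a steady 5 N; 3 to 4 N more than that is firm (about 50 N on the washer, some 0.1 to 0.2 rad after it starts to bear); 9 N more (130 N on the washer) is overtightened
- lever_axis (a point): on the axis of the clamp bolt at the height of lever_end; the lever's hub is 24 mm across, its top 52 mm above the board
- battery: bystander: black and yellow battery pack 75 by 60 by 56 mm on the bench
- collar: bystander: steel shaft collar 32 mm across, 12 mm high, on the board
- offcut: bystander: wood offcut 50 by 80 by 20 mm on the board
- spanner: bystander: spanner 150 mm long on the bench
- tape_measure: bystander: tape measure, 65 by 38 by 62 mm high, on the bench
- screw_tub: bystander: open grey tub 76 mm across, 50 mm high, on the bench
- driver: bystander: screwdriver on the bench
- stop: the steel stop block itself; origin at the middle of the lower edge of its face towards the bracket, on the board. 20 N of the bracket on it is ramming
- clamp_bolt: the upright clamp bolt with all it carries (lever, and a steel washer 27 mm across under it); origin on its axis at the board's top. The washer goes down 5 mm per radian of the lever and bears on the bracket's foot; it starts 1 to 7 mm above the foot, different every time, which is not measured
Not all that is in view belongs to the job. Several things have the shape of the bracket; the one meant has the colours described above.

How it is judged:
By the outcome, as a careful person would: the job done as asked, in the order asked, and still so for the second after the job is handed in, with the robot touching nothing.
It also fails if it takes over 64 s, if anything falls off the work surface, if the arm or the gripper's body presses on something with over 40 N, if the wrist force passes 120 N, or if a joint passes its speed limit or range.

### The arm

A 6-joint arm with a two-finger parallel gripper is mounted at the origin on the work surface. World frame = base frame: x ahead of the robot, y to its left, z up, the work surface at z = 0. Lengths are in m, angles in rad, forces in N, time in s.
With the tool pointing down it reaches from about 0.4 to 0.825 m from the base axis. Payload 7 kg.
Tool frame: the origin (TCP) lies midway between the tips of the shut fingers; the grasp point (between the pads) lies robot.hold_point_z behind it (robot.hold_point_z is the distance from the TCP to the grasp point, in m); z points along the fingers, y is the direction in which the jaws open and shut (so a half turn about z gives the same grasp; the last joint's range is limited). The gripper opens to 88 mm and grips with 3 to 60 N. Pads are 19 mm wide; open, the fingers measure 130 mm over their backs; the gripper's body (78 mm by 193 mm) begins 47 mm behind the grasp point.
Start: joints at [1.608, 0.359, 0.012, 0, -1.224, -0.288], TCP at [0.168, 0.654, 0.227] pointing down, gripper open.
Joint ranges: [-3.07, 3.07], [-1.43, 2.12], [-1.02, 1.25], [-3.03, 1.67], [-3.05, -0], [-3.03, 3.03]. Speed limits (rad/s): [2.39, 2.39, 3.01, 3.14, 3.14, 3.14].

### API

Orientations are given as a unit quaternion [w, x, y, z].
In Python, from plant import readout, optics, order, robot gives the robot as it stands.
- The arm moves only by the tool jog_arm, never from a script. Its argument "motion" is a list that holds one entry, the list of rows, each a list of 5 numbers: the shift along the tool's x, y, z in units of 30 mm (1.0 is 30 mm), then the turn about the tool's z in degrees, then the opening, from 0 (shut) to 1 (fully open). In form: [[[dx, dy, dz, roll, claw], ...]]. A call has 1 to 20 rows; each row is the pose to reach, as a shift and turn from the pose commanded when the call began, along the tool's axes at that moment; what a row does not reach only later rows make up. A row lasts 1/10 s, in which the tool goes at most 50 mm and 8.59 degrees, less where a joint would pass 70% of its speed; a pose out of reach is approached as far as the arm can. A call with a gripper value outside its range is refused whole. The fingers move at their own pace and stop on an object; "grip_force" is the grip in N (left out, the last holds). Time passes only in rows, so rows that repeat a pose let the fingers close. It gives the time, the measured TCP pose, the force and the opening at its end, in the units of the state.
- readout.observe(): the state, without advancing time (a new reading comes with each control period).
- optics.camera(name): name is "side" or "top"; returns a dict with "pixels" (400x640x3 uint8, red, green, blue), "fx", "fy", "cx", "cy" (pixels), "distortion" ([k1, k2, p1, p2, k3] as OpenCV has them; the pictures are not rectified), "pose" (4x4, takes a point from camera to world coordinates). Camera axes: x right, y up, looking along -z (the intrinsics and any distortion apply to the point x, -y, -z); pixel columns grow to the right and rows downward; lengths in m; the calibration is good to about 2 mm. A picture is of the moment at which its call begins. There is no depth.
- order.hand_in(): hands the job in, once; it reports no verdict.
The state is a dict: "time_s": time; "qpos": joint angles; "joint_vel": joint speeds; "effort": joint torques, N m; "position": TCP position; "ee_rot": TCP orientation; "wrist_force": force on the tool from outside, world axes, zero at the start; "ft_torque": the same for the moment, N m; "width": opening from 0.0 (shut) to 1.0 (fully open).
Only numpy, scipy, OpenCV 4.12 (cv2) and the standard library are available. Lean on these libraries where they do the work, as an engineer would, in place of code of your own. Each camera call takes 0.05 s, during which the arm holds its last target. There are 200 camera calls.

## Working session

There is one attempt and no reset: what is moved stays moved. The work goes in short steps, Python scripts to look and compute and a tool call to move; the robot and the scene stay as the last step left them, time stands still between calls to the robot, and variables do not carry over. Pictures are saved under pics/ and viewed, about 8 in all and at most 12, crops included, and the job is handed in when it is done.

Besides the shell and the picture viewer there is one more tool, called after "Request:" by a JSON object that holds its "op" and its "data". jog_arm: Moves the arm, as the interface text tells. Its arguments: {"type":"object","properties":{"motion":{"type":"array","items":{"type":"array","items":{"type":"array","items":{"type":"number"}}}},"grip_force":{"type":"number"}},"required":["motion"]}

```bash
mkdir -p pics; ls
cat > h.py <<'E'
import numpy as np,cv2
from plant import readout,optics,order,robot
def cam(n):
    return optics.camera(n)
def K(c): return np.array([[c['fx'],0,c['cx']],[0,c['fy'],c['cy']],[0,0,1.]]),np.array(c['distortion'],float)
F=np.diag([1,-1,-1.])
def onz(c,px,z):
    k,d=K(c);u=cv2.undistortPoints(np.array(px,float).reshape(-1,1,2),k,d).reshape(-1,2)
    P=np.array(c['pose']);r=(P[:3,:3]@F@np.c_[u,np.ones(len(u))].T).T;o=P[:3,3]
    return o+r*((z-o[2])/r[:,2])[:,None]
def proj(c,X):
    k,d=K(c);P=np.array(c['pose']);R=(P[:3,:3]@F).T
    return cv2.projectPoints(np.array(X,float).reshape(-1,1,3),cv2.Rodrigues(R)[0],-R@P[:3,3],k,d)[0].reshape(-1,2)
def save(n,img): cv2.imwrite('pics/'+n,cv2.cvtColor(img,cv2.COLOR_RGB2BGR))
E
python3 - <<'E'
from h import *
print(readout.observe()); print({k:getattr(robot,k) for k in dir(robot) if k[0]!='_'})
for n in('side','top'):
    c=cam(n); save(n+'0.png',c['pixels']); np.save(n+'0.npy',c,allow_pickle=True); print(n,c['fx'],c['distortion'],np.round(c['pose'],3))
E
```

```text
pics
{'time_s': 0.0, 'qpos': array([ 1.60806691e+00,  3.59372689e-01,  1.10537030e-02, -3.34024677e-04,
       -1.22412453e+00, -2.88118409e-01]), 'joint_vel': array([-0.00073965, -0.00070735, -0.00075795,  0.00187583,  0.00094902,
       -0.00135817]), 'effort': array([-8.07803626e-04, -5.82713842e+01,  2.93068850e+01,  6.99778005e+00,
        7.14774389e-03, -1.51418249e-04]), 'position': array([0.16745117, 0.65338349, 0.22563255]), 'ee_rot': array([ 8.38152634e-04,  9.92137262e-01, -1.25151710e-01, -2.15523438e-05]), 'wrist_force': array([-0.6267526 , -0.53436732, -0.95438967]), 'ft_torque': array([-0.04810546,  0.00518644, -0.02046787]), 'width': 0.9986092707755951}
{'MotionError': <class 'plant.MotionError'>, 'hold_point_z': 0.0188}
side 483.58348560165325 [-0.09231702  0.          0.          0.          0.        ] [[ 0.89   0.322 -0.322  0.115]
 [-0.455  0.598 -0.66  -0.749]
 [-0.02   0.734  0.679  0.862]
 [ 0.     0.     0.     1.   ]]
top 374.22855867962926 [-0.08437979  0.          0.          0.          0.        ] [[-0.018  0.994 -0.11   0.395]
 [-1.    -0.02  -0.02   0.011]
 [-0.022  0.11   0.994  1.22 ]
 [ 0.     0.     0.     1.   ]]
```

View pics/top0.png

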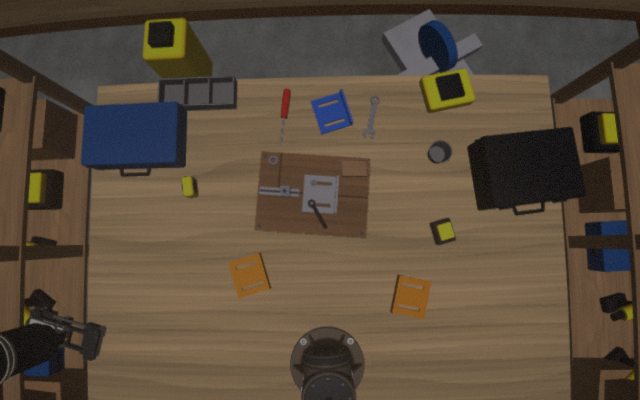

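View pics/side0.png

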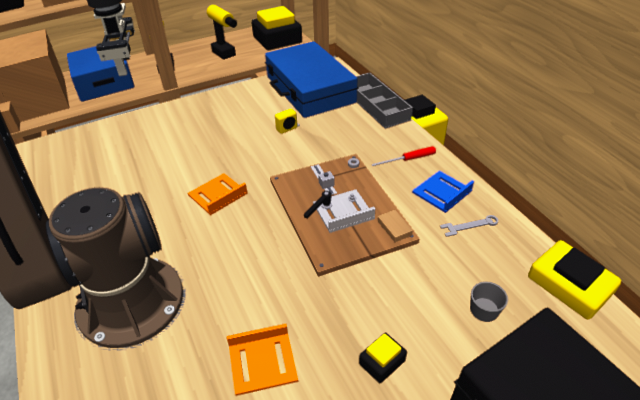

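Top view: the jig spans about (256-370, 153-237), with the silver bracket at (320,195), its flange at the right, around column 337. The stop is on its track at (285,190) and the lever hub at (312,203). Other things shaped like the bracket are blue (332,112), orange (249,275) and orange (411,297). Only the one on the board is aluminium and held by the bolts. One enlarged crop to confirm.

Run:
```python
from h import *
t=np.load('top0.npy',allow_pickle=True).item();s=np.load('side0.npy',allow_pickle=True).item()
a=cv2.resize(t['pixels'][140:245,245:385],None,fx=5,fy=5,interpolation=cv2.INTER_CUBIC)
save('c1.png',cv2.convertScaleAbs(a,alpha=1.8))
save('c2.png',cv2.resize(s['pixels'][145:280,265:425],None,fx=5,fy=5,interpolation=cv2.INTER_CUBIC)[:600])
```

```text
(no output)
```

View pics/c1.png

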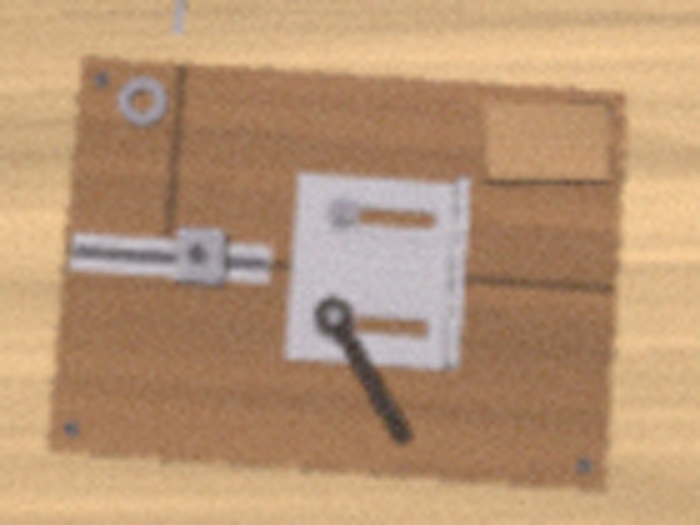

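View pics/c2.png

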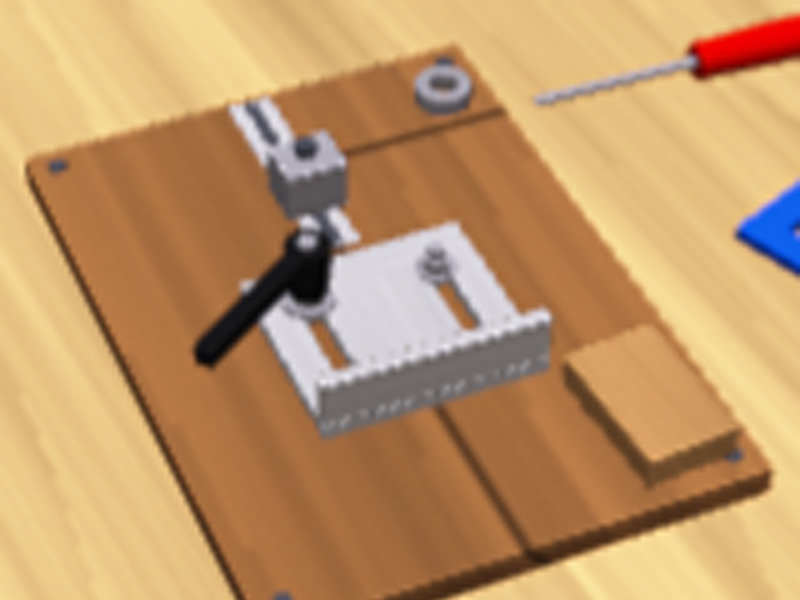

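The crop confirms the silver slotted angle on the bolts, with its foot's front edge at crop columns ~285-300, its flange at ~455 and the stop's face at ~225. Next I'll work out the poses.

```bash
cat >> h.py <<'E'
def board(c,px):
    P=onz(c,px,.018)[:,:2]; m=np.array([[.13,.18],[.13,-.18],[-.13,-.18],[-.13,.18]]) # TL TR BR BL
    o=P.mean(0);H=(m.T@(P-o));th=np.arctan2(H[0,1]-H[1,0],H[0,0]+H[1,1])
    R=np.array([[np.cos(th),-np.sin(th)],[np.sin(th),np.cos(th)]]);
    return o,th,R,(P-o)@R-m
E
python3 - <<'E'
from h import *
t=np.load('top0.npy',allow_pickle=True).item();s=np.load('side0.npy',allow_pickle=True).item()
f=lambda a,o:np.array(a,float)/5+o
o,th,R,r=board(t,f([(85,57),(625,92),(605,490),(50,450)],[245,140]))
print('board',o,th,'\nres mm',np.round(r*1000,1))
def L(c,px,z,off): return np.round((onz(c,f(px,off),z)[:,:2]-o)@R*1000,1)
T=[245,140];S=[265,145]
print('hub top',L(t,[(333,316)],.070,T),L(s,[(310,240)],.070,S))
print('nut',L(t,[(342,213)],.042,T),L(s,[(436,255)],.042,S))
print('lever tip',L(t,[(402,438)],.065,T),L(s,[(207,357)],.065,S))
print('foot front corners',L(t,[(298,174),(285,360)],.026,T))
print('flange top outer',L(t,[(470,180),(457,368)],.054,T),L(s,[(318,383),(551,318)],.054,S))
print('flange bottom outer',L(s,[(322,437),(549,372)],.018,S))
print('stop top face corners',L(t,[(225,230),(225,283)],.048,T),L(s,[(287,180),(347,160)],.048,S))
for m in [(0,-55),(0,55),(-35,0)]: print(m,o+R@np.array(m)/1000)
E
```

```text
board [0.53888463 0.03592333] -0.0881909053810829 
res mm [[-0.5 -2.1]
 [-0.6  2.5]
 [ 0.3  1.3]
 [ 0.7 -1.7]]
hub top [[-35.    0.8]] [[-28.9   2.2]]
nut [[33.6  0.7]] [[36.6 -4.3]]
lever tip [[-106.9  -46.8]] [[-102.5  -49.6]]
foot front corners [[ 59.5  31.4]
 [-61.3  30.9]]
flange top outer [[ 58.2 -78.8]
 [-60.8 -78.1]] [[-57.1 -75.8]
 [ 63.1 -79.3]]
flange bottom outer [[-56.1 -77.1]
 [ 63.6 -80.4]]
stop top face corners [[ 16.9  73.7]
 [-16.8  71.1]] [[-13.2  72.8]
 [ 21.7  75.3]]
(0, -55) [ 0.53404042 -0.01886293]
(0, 55) [0.54372885 0.09070958]
(-35, 0) [0.50402065 0.03900601]
```

```bash
cat >> h.py <<'E'
from scipy.spatial.transform import Rotation as Ro
O=np.array([0.53888,0.03592]);TH=-0.0882;RB=np.array([[np.cos(TH),-np.sin(TH)],[np.sin(TH),np.cos(TH)]])
def st():
    s=readout.observe();q=s['ee_rot'];Rt=Ro.from_quat([q[1],q[2],q[3],q[0]]).as_matrix()
    p=s['position'];b=(p[:2]-O)@RB*1000;f=s['wrist_force'];fb=f[:2]@RB
    yaw=np.arctan2(Rt[1,0],Rt[0,0])-TH
    return s,Rt,b,fb,yaw
def show():
    s,Rt,b,fb,yaw=st();print('t %.2f board mm %s z %.1f  F board %s Fz %.2f Tz %.2f yaw %.3f w %.2f'%(s['time_s'],b.round(1),s['position'][2]*1e3,fb.round(2),s['wrist_force'][2],s['ft_torque'][2],yaw,s['width']))
def to(bx,by,z,yaw=0):
    s,Rt,b,fb,y0=st();w=np.r_[O+RB@np.array([bx,by])/1000,z/1000]
    print('d units',((Rt.T@(w-s['position']))/.03).round(3),'roll deg',round(-np.degrees(yaw-y0),2))
E
python3 -c "
from h import *
show();to(0,-125,226);to(0,-125,150)"
```

```text
t 0.10 board mm [-424.4  582.4] z 225.7  F board [ 0.79 -0.15] Fz -0.30 Tz 0.05 yaw -0.163 w 1.00
d units [17.78  20.977  0.024] roll deg -9.32
d units [17.779 20.974  2.557] roll deg -9.32
```

Request:
{"op": "jog_arm", "data": {"motion": [[[3, 3.5, 0, -4, 0], [6, 7, 0, -9.3, 0], [8, 9.5, 0, -9.3, 0], [10, 12, 0.2, -9.3, 0], [12, 14, 0.5, -9.3, 0], [14, 16.5, 1, -9.3, 0], [16, 19, 1.5, -9.3, 0], [17.8, 21, 2, -9.3, 0], [17.8, 21, 2.5, -9.3, 0], [17.8, 21, 2.5, -9.3, 0], [17.8, 21, 2.5, -9.3, 0], [17.8, 21, 2.5, -9.3, 0], [17.8, 21, 2.5, -9.3, 0], [17.8, 21, 2.5, -9.3, 0], [17.8, 21, 2.5, -9.3, 0], [17.8, 21, 2.5, -9.3, 0], [17.8, 21, 2.5, -9.3, 0], [17.8, 21, 2.5, -9.3, 0]]], "grip_force": 40}}

```text
time_s: 1.9
position: [0.5288, -0.0921, 0.15]
ee_rot: [0.0, 0.999, -0.046, -0.001]
wrist_force: [-0.7, 0.5, -0.6]
width: 0.007
```

```bash
python3 -c "
from h import *
show();to(0,-125,33)"
```

```text
t 1.90 board mm [   1.2 -128.4] z 150.0  F board [-0.74  0.45] Fz -0.61 Tz 0.02 yaw -0.004 w 0.01
d units [-0.031 -0.118  3.899] roll deg -0.25
```

Request:
{"op": "jog_arm", "data": {"motion": [[[0, 0, 1, 0, 0], [0, 0, 2, 0, 0], [0, 0, 3, 0, 0], [0, 0, 3.6, 0, 0], [0, 0, 3.9, 0, 0], [0, 0, 3.9, 0, 0], [0, -0.3, 3.9, 0, 0], [0, -0.6, 3.9, 0, 0], [0, -0.6, 3.9, 0, 0], [0, -0.6, 3.9, 0, 0]]]}}

```text
time_s: 2.9
position: [0.5306, -0.0704, 0.0353]
ee_rot: [-0.0, 0.999, -0.044, 0.001]
wrist_force: [1.1, 0.8, -0.1]
width: 0.004
```

Run:
```python
from h import *
show()
c=cam('side');save('s1.png',cv2.resize(c['pixels'][120:280,250:450],None,fx=4,fy=4,interpolation=cv2.INTER_CUBIC))
```

```text
t 2.90 board mm [   1.1 -106.6] z 35.3  F board [1.03 0.89] Fz -0.14 Tz -0.02 yaw 0.001 w 0.00
```

View pics/s1.png

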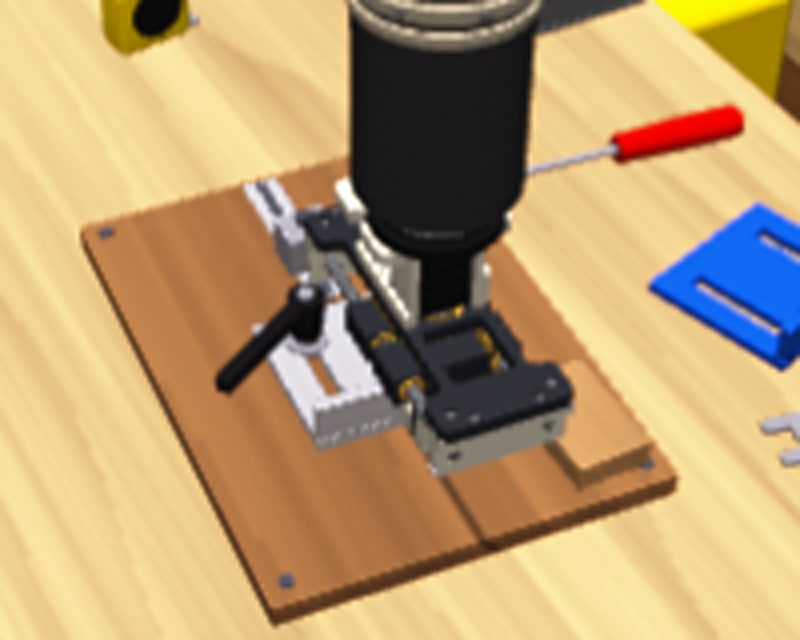

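The side view shows the shut fingers just behind the flange, about (405,400), with the gripper body clear of the lever. Pushing starts now.

Request:
{"op": "jog_arm", "data": {"motion": [[[0, -0.06, 0, 0, 0], [0, -0.12, 0, 0, 0], [0, -0.18, 0, 0, 0], [0, -0.24, 0, 0, 0], [0, -0.3, 0, 0, 0], [0, -0.36, 0, 0, 0], [0, -0.42, 0, 0, 0], [0, -0.48, 0, 0, 0], [0, -0.54, 0, 0, 0], [0, -0.6, 0, 0, 0], [0, -0.66, 0, 0, 0], [0, -0.72, 0, 0, 0]]]}}

```text
time_s: 4.15
position: [0.5319, -0.0494, 0.0345]
ee_rot: [0.0, 0.999, -0.044, -0.0]
wrist_force: [0.3, -2.2, -0.9]
width: 0.007
```

```bash
python3 -c "
from h import *
show()"
```

```text
t 4.15 board mm [  0.6 -85.6] z 34.5  F board [ 0.46 -2.17] Fz -0.86 Tz -0.02 yaw -0.000 w 0.01
```

Request:
{"op": "jog_arm", "data": {"motion": [[[0, -0.06, 0, 0, 0], [0, -0.12, 0, 0, 0], [0, -0.18, 0, 0, 0], [0, -0.24, 0, 0, 0], [0, -0.3, 0, 0, 0], [0, -0.33, 0, 0, 0]]]}}

```text
time_s: 4.75
position: [0.5329, -0.0394, 0.0345]
ee_rot: [-0.0, 0.999, -0.044, -0.0]
wrist_force: [0.3, -1.8, -0.3]
width: 0.004
```

```bash
python3 -c "
from h import *
show()
c=cam('top');np.save('top1.npy',c,allow_pickle=True)"
```

```text
t 4.75 board mm [  0.6 -75.6] z 34.5  F board [ 0.48 -1.73] Fz -0.33 Tz 0.01 yaw -0.000 w 0.00
```

Request:
{"op": "jog_arm", "data": {"motion": [[[0, -0.05, 0, 0, 0], [0, -0.1, 0, 0, 0], [0, -0.15, 0, 0, 0], [0, -0.2, 0, 0, 0], [0, -0.25, 0, 0, 0], [0, -0.3, 0, 0, 0]]]}}

```text
time_s: 5.4
position: [0.5337, -0.0305, 0.0346]
ee_rot: [-0.0, 0.999, -0.044, 0.0]
wrist_force: [0.3, -1.5, -1.1]
width: 0.005
```

Request:
{"op": "jog_arm", "data": {"motion": [[[0, -0.03, 0, 0, 0], [0, -0.06, 0, 0, 0]]]}}

```text
time_s: 5.6
position: [0.5338, -0.0288, 0.0345]
ee_rot: [-0.0, 0.999, -0.044, -0.0]
wrist_force: [-0.4, -1.4, -0.8]
width: 0.004
```

Run:
```python
from h import *
show()
c=cam('top');save('t1.png',cv2.convertScaleAbs(cv2.resize(c['pixels'][165:230,265:365],None,fx=7,fy=7,interpolation=cv2.INTER_CUBIC),alpha=1.8))
```

```text
t 5.60 board mm [  0.6 -64.9] z 34.5  F board [-0.24 -1.4 ] Fz -0.76 Tz 0.02 yaw -0.000 w 0.00
```

View pics/t1.png

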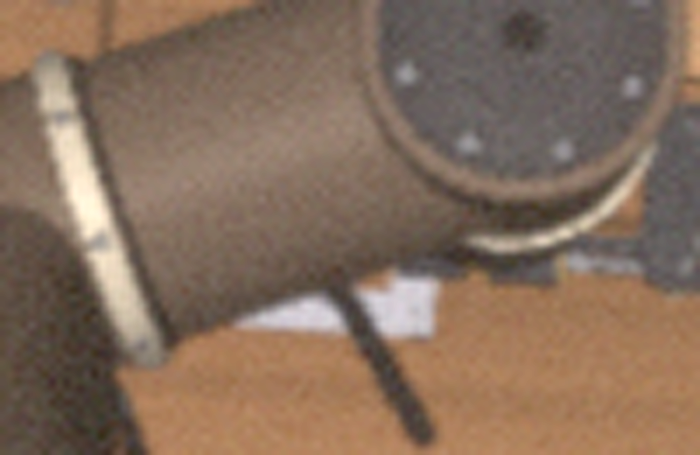

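The arm hides the stop from the top camera, and the flange corner shows at (435,335) in the crop. I'll continue by force in small steps.

Request:
{"op": "jog_arm", "data": {"motion": [[[0, -0.03, 0, 0, 0], [0, -0.06, 0, 0, 0], [0, -0.08, 0, 0, 0]]]}}

```text
time_s: 5.95
position: [0.534, -0.0265, 0.0345]
ee_rot: [-0.0, 0.999, -0.044, -0.0]
wrist_force: [-0.1, -1.4, -1.6]
width: 0.006
```

Request:
{"op": "jog_arm", "data": {"motion": [[[0, -0.03, 0, 0, 0], [0, -0.03, 0, 0, 0]]]}}

```text
time_s: 6.15
position: [0.5341, -0.0255, 0.0346]
ee_rot: [-0.0, 0.999, -0.044, 0.0]
wrist_force: [-1.0, -0.0, 1.0]
width: 0.004
```

Request:
{"op": "jog_arm", "data": {"motion": [[[0, -0.03, 0, 0, 0], [0, -0.03, 0, 0, 0]]]}}

```text
time_s: 6.35
position: [0.5342, -0.0246, 0.0346]
ee_rot: [-0.0, 0.999, -0.044, 0.0]
wrist_force: [0.8, -1.6, -1.0]
width: 0.004
```

Request:
{"op": "jog_arm", "data": {"motion": [[[0, -0.02, 0, 0, 0], [0, -0.03, 0, 0, 0]]]}}

```text
time_s: 6.55
position: [0.5343, -0.0238, 0.0345]
ee_rot: [0.0, 0.999, -0.044, -0.0]
wrist_force: [0.9, -2.3, -0.9]
width: 0.007
```

Request:
{"op": "jog_arm", "data": {"motion": [[[0, -0.02, 0, 0, 0], [0, -0.03, 0, 0, 0]]]}}

```text
time_s: 6.75
position: [0.5343, -0.0229, 0.0346]
ee_rot: [0.0, 0.999, -0.044, -0.0]
wrist_force: [-0.4, -1.3, -1.3]
width: 0.003
```

Request:
{"op": "jog_arm", "data": {"motion": [[[0, -0.02, 0, 0, 0], [0, -0.03, 0, 0, 0]]]}}

```text
time_s: 6.95
position: [0.5344, -0.022, 0.0346]
ee_rot: [-0.0, 0.999, -0.044, -0.0]
wrist_force: [-0.7, -2.4, -0.7]
width: 0.009
```

Request:
{"op": "jog_arm", "data": {"motion": [[[0, -0.02, 0, 0, 0], [0, -0.03, 0, 0, 0]]]}}

```text
time_s: 7.15
position: [0.5345, -0.0211, 0.0346]
ee_rot: [-0.0, 0.999, -0.044, 0.0]
wrist_force: [-0.2, -1.6, -0.9]
width: 0.005
```

Request:
{"op": "jog_arm", "data": {"motion": [[[0, -0.02, 0, 0, 0], [0, -0.02, 0, 0, 0]]]}}

```text
time_s: 7.35
position: [0.5345, -0.0205, 0.0346]
ee_rot: [-0.0, 0.999, -0.044, -0.0]
wrist_force: [-0.1, -2.0, -1.4]
width: 0.002
```

Request:
{"op": "jog_arm", "data": {"motion": [[[0, -0.02, 0, 0, 0], [0, -0.02, 0, 0, 0]]]}}

```text
time_s: 7.55
position: [0.5346, -0.0199, 0.0346]
ee_rot: [-0.0, 0.999, -0.044, 0.0]
wrist_force: [-0.7, -1.8, -1.1]
width: 0.002
```

Request:
{"op": "jog_arm", "data": {"motion": [[[0, -0.02, 0, 0, 0], [0, -0.02, 0, 0, 0]]]}}

```text
time_s: 7.75
position: [0.5346, -0.0193, 0.0346]
ee_rot: [-0.0, 0.999, -0.044, 0.0]
wrist_force: [-0.8, -0.7, -0.4]
width: 0.007
```

Request:
{"op": "jog_arm", "data": {"motion": [[[0, -0.02, 0, 0, 0], [0, -0.02, 0, 0, 0]]]}}

```text
time_s: 7.95
position: [0.5347, -0.0187, 0.0346]
ee_rot: [-0.0, 0.999, -0.044, -0.0]
wrist_force: [-0.3, -1.9, -0.5]
width: 0.006
```

Request:
{"op": "jog_arm", "data": {"motion": [[[0, -0.02, 0, 0, 0], [0, -0.02, 0, 0, 0]]]}}

```text
time_s: 8.15
position: [0.5348, -0.0181, 0.0346]
ee_rot: [-0.0, 0.999, -0.044, 0.0]
wrist_force: [0.3, -2.1, -0.8]
width: 0.009
```

Request:
{"op": "jog_arm", "data": {"motion": [[[0, -0.02, 0, 0, 0], [0, -0.02, 0, 0, 0]]]}}

```text
time_s: 8.35
position: [0.5348, -0.0175, 0.0346]
ee_rot: [-0.0, 0.999, -0.044, 0.0]
wrist_force: [-0.4, -2.2, -0.5]
width: 0.0
```

Run:
```python
from h import *
show()
c=cam('side');save('s2.png',cv2.resize(c['pixels'][150:240,295:395],None,fx=6,fy=6,interpolation=cv2.INTER_CUBIC))
```

```text
t 8.35 board mm [  0.7 -53.6] z 34.6  F board [-0.17 -2.26] Fz -0.49 Tz 0.01 yaw -0.000 w 0.00
```

View pics/s2.png

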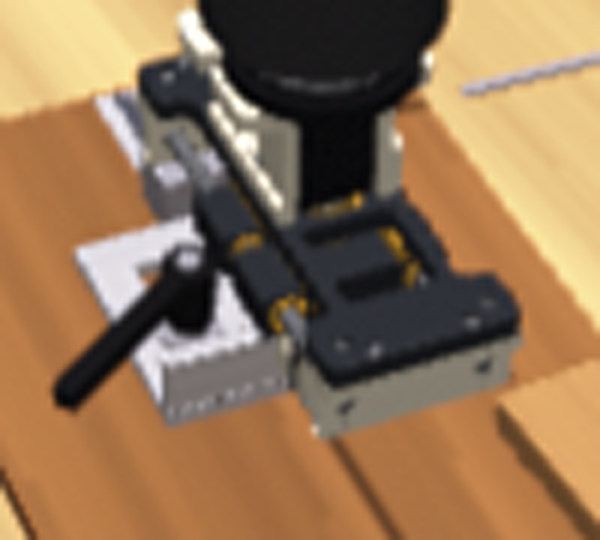

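The foot's front left corner is at (78,250) in the crop and the stop at (170,185), so a gap probably remains. I'll measure it.

Run:
```python
from h import *
s=np.load('side0.npy',allow_pickle=True).item()
L=lambda px,z:((onz(s,px,z)[:,:2]-O)@RB*1000).round(1)
print(L([(295+78/6,150+250/6)],.026),L([(295+163/6,150+375/6),(295+283/6,150+343/6)],.054),L([(295+170/6,150+420/6)],.018))
```

```text
[[-54.3  72.2]] [[-59.6 -41.4]
 [ -8.1 -43.3]] [[-53.7 -32.5]]
```

Request:
{"op": "jog_arm", "data": {"motion": [[[0, -0.02, 0, 0, 0], [0, -0.02, 0, 0, 0]]]}}

```text
time_s: 8.6
position: [0.5347, -0.0173, 0.0346]
ee_rot: [0.0, 0.999, -0.044, -0.0]
wrist_force: [1.1, -4.2, -1.7]
width: 0.004
```

Request:
{"op": "jog_arm", "data": {"motion": [[[0, -0.02, 0, 0, 0], [0, -0.02, 0, 0, 0]]]}}

```text
time_s: 8.8
position: [0.5346, -0.0172, 0.0346]
ee_rot: [0.001, 0.999, -0.044, -0.0]
wrist_force: [-0.3, -8.0, -0.6]
width: 0.003
```

Request:
{"op": "jog_arm", "data": {"motion": [[[0, -0.02, 0, 0, 0], [0, -0.02, 0, 0, 0]]]}}

```text
time_s: 9.0
position: [0.5345, -0.0171, 0.0346]
ee_rot: [0.001, 0.999, -0.044, -0.001]
wrist_force: [1.0, -10.1, 0.5]
width: 0.002
```

Request:
{"op": "jog_arm", "data": {"motion": [[[0, -0.02, 0, 0, 0], [0, -0.02, 0, 0, 0]]]}}

```text
time_s: 9.2
position: [0.5343, -0.0171, 0.0347]
ee_rot: [0.001, 0.999, -0.044, -0.001]
wrist_force: [0.8, -14.9, 1.3]
width: 0.001
```

The bracket is seated. The stop took about 12 N at the end, above the ideal but under ramming. Backing off now.

Request:
{"op": "jog_arm", "data": {"motion": [[[0, 0.1, 0, 0, 0], [0, 0.4, 0, 0, 0], [0, 1.0, 0, 0, 0], [0, 1.2, -0.2, 0, 0], [0, 1.2, -0.5, 0, 0], [0, 1.2, -0.5, 0, 0], [0, 1.2, -0.5, 0, 0]]]}}

```text
time_s: 9.9
position: [0.5324, -0.0505, 0.0502]
ee_rot: [-0.0, 0.999, -0.044, 0.001]
wrist_force: [-0.3, -0.6, 0.5]
width: 0.003
```

Run:
```python
from h import *
show();to(-72,-72,50,.59)
c=cam('side');save('s3.png',cv2.resize(c['pixels'][150:240,285:395],None,fx=6,fy=6,interpolation=cv2.INTER_CUBIC))
```

```text
t 9.90 board mm [  1.2 -86.6] z 50.2  F board [-0.21 -0.62] Fz 0.47 Tz -0.02 yaw -0.000 w 0.00
d units [-2.44  -0.487  0.003] roll deg -33.81
```

View pics/s3.png

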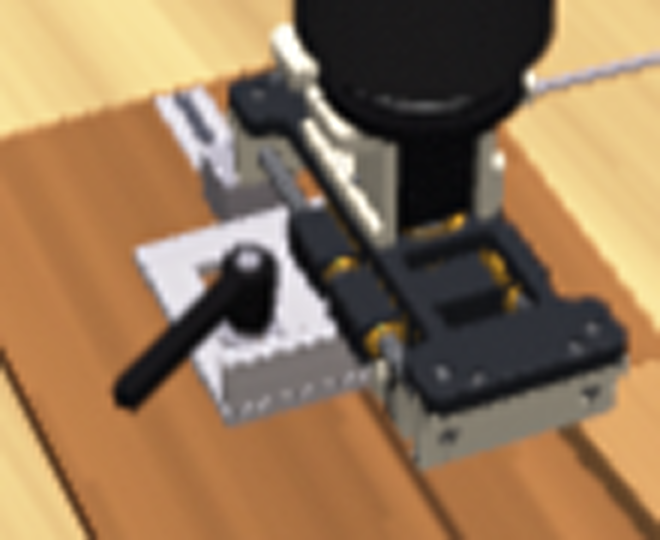

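The foot's front edge meets the stop's base near (240,215). Next, the lever.

Request:
{"op": "jog_arm", "data": {"motion": [[[-0.6, 0, 0, -8, 0], [-1.2, 0, 0, -16, 0], [-1.8, -0.2, 0, -24, 0], [-2.4, -0.4, 0, -32, 0], [-2.44, -0.49, 0, -33.8, 0], [-2.44, -0.49, 0, -33.8, 0], [-2.44, -0.49, 0, -33.8, 0], [-2.44, -0.49, 0, -33.8, 0]]]}}

```text
time_s: 10.75
position: [0.4608, -0.0298, 0.0495]
ee_rot: [0.0, 0.969, 0.247, 0.0]
wrist_force: [0.7, 0.1, 0.2]
width: 0.002
```

```bash
cat >> h.py <<'E'
def arc(v,d=21,hub=(-35,0.)):
    a=4.0-v;n=np.array([np.sin(a),-np.cos(a)]);le=np.array(hub)+70*np.array([np.cos(a),np.sin(a)])
    p=le-d*n; print('v',v,end=' ');to(p[0],p[1],50,a-np.pi)
    return n
def nf(v):
    s,Rt,b,fb,yaw=st();a=4.0-v;print('F along push %.2f'%(-fb@np.array([np.sin(a),-np.cos(a)])))
E
python3 - <<'E'
from h import *
show()
for v in (.27,.4,.5,.6,.7,.8):arc(v)
E
```

```text
t 10.75 board mm [-71.9 -72.4] z 49.5  F board [0.74 0.12] Fz 0.16 Tz -0.02 yaw 0.588 w 0.00
v 0.27 d units [ 0.03  -0.624 -0.017] roll deg -0.01
v 0.4 d units [-0.041 -0.932 -0.017] roll deg 7.44
v 0.5 d units [-0.068 -1.174 -0.017] roll deg 13.17
v 0.6 d units [-0.071 -1.417 -0.017] roll deg 18.9
v 0.7 d units [-0.049 -1.66  -0.017] roll deg 24.63
v 0.8 d units [-0.004 -1.899 -0.017] roll deg 30.36
```

Request:
{"op": "jog_arm", "data": {"motion": [[[0, -0.2, 0, 0, 0], [0, -0.4, 0, 0, 0], [0.03, -0.55, 0, 0, 0], [0.02, -0.68, 0, 1.5, 0], [0, -0.78, 0, 4, 0], [-0.03, -0.86, 0, 6, 0], [-0.04, -0.93, 0, 7.5, 0]]]}}

```text
time_s: 11.45
position: [0.4452, -0.0063, 0.0495]
ee_rot: [0.0, 0.983, 0.184, -0.0]
wrist_force: [1.4, -5.8, -1.1]
width: 0.003
```

Run:
```python
from h import *
show();nf(.4)
for v in (.45,.5,.55,.6,.65,.7):arc(v)
```

```text
t 11.45 board mm [-89.6 -50.3] z 49.5  F board [ 1.86 -5.69] Fz -1.14 Tz -0.01 yaw 0.457 w 0.00
F along push 5.92
v 0.45 d units [ 0.01  -0.117 -0.018] roll deg 2.81
v 0.5 d units [-0.016 -0.235 -0.018] roll deg 5.67
v 0.55 d units [-0.036 -0.356 -0.018] roll deg 8.54
v 0.6 d units [-0.051 -0.476 -0.018] roll deg 11.4
v 0.65 d units [-0.059 -0.598 -0.018] roll deg 14.27
v 0.7 d units [-0.061 -0.72  -0.018] roll deg 17.13
```

Request:
{"op": "jog_arm", "data": {"motion": [[[-0.01, -0.06, 0, 1.4, 0], [-0.03, -0.117, 0, 2.9, 0], [-0.03, -0.117, 0, 2.9, 0]]]}}

```text
time_s: 11.75
position: [0.443, -0.0033, 0.0494]
ee_rot: [0.0, 0.987, 0.159, -0.001]
wrist_force: [0.0, -4.7, -2.1]
width: 0.008
```

Request:
{"op": "jog_arm", "data": {"motion": [[[-0.01, -0.06, 0, 1.4, 0], [-0.03, -0.117, 0, 2.9, 0], [-0.03, -0.117, 0, 2.9, 0]]]}}

```text
time_s: 12.05
position: [0.4411, -0.0003, 0.0494]
ee_rot: [0.0, 0.991, 0.134, -0.001]
wrist_force: [-0.3, -5.1, -0.1]
width: 0.001
```

Request:
{"op": "jog_arm", "data": {"motion": [[[-0.01, -0.06, 0, 1.4, 0], [-0.03, -0.117, 0, 2.9, 0], [-0.03, -0.117, 0, 2.9, 0]]]}}

```text
time_s: 12.35
position: [0.4393, 0.0029, 0.0494]
ee_rot: [0.0, 0.994, 0.109, -0.001]
wrist_force: [-0.6, -5.1, -0.5]
width: 0.004
```

Run:
```python
from h import *
show();nf(.55);arc(.55);arc(.6)
```

```text
t 12.35 board mm [-96.3 -41.7] z 49.4  F board [-0.16 -5.11] Fz -0.45 Tz 0.05 yaw 0.307 w 0.00
F along push 4.82
v 0.55 d units [ 0.035 -0.004 -0.02 ] roll deg -0.06
v 0.6 d units [ 0.003 -0.122 -0.02 ] roll deg 2.81
```

Request:
{"op": "jog_arm", "data": {"motion": [[[-0.01, -0.06, 0, 1.4, 0], [-0.02, -0.117, 0, 2.9, 0], [-0.02, -0.117, 0, 2.9, 0]]]}}

```text
time_s: 12.65
position: [0.4376, 0.006, 0.0493]
ee_rot: [0.0, 0.996, 0.084, -0.001]
wrist_force: [-2.4, -4.4, 0.6]
width: 0.003
```

Request:
{"op": "jog_arm", "data": {"motion": [[[-0.01, -0.06, 0, 1.4, 0], [-0.02, -0.117, 0, 2.9, 0], [-0.02, -0.117, 0, 2.9, 0]]]}}

```text
time_s: 12.95
position: [0.4361, 0.0092, 0.0493]
ee_rot: [0.0, 0.998, 0.059, -0.001]
wrist_force: [-3.4, -4.7, 2.0]
width: 0.004
```

Request:
{"op": "jog_arm", "data": {"motion": [[[-0.01, -0.06, 0, 1.4, 0], [-0.02, -0.117, 0, 2.9, 0], [-0.02, -0.117, 0, 2.9, 0]]]}}

```text
time_s: 13.25
position: [0.4349, 0.0125, 0.0492]
ee_rot: [0.001, 0.999, 0.034, -0.001]
wrist_force: [-4.1, -5.3, 1.5]
width: 0.003
```

Run:
```python
from h import *
show();nf(.7);arc(.7);arc(.75)
```

```text
t 13.25 board mm [-101.6  -32.5] z 49.2  F board [-3.57 -5.61] Fz 1.46 Tz 0.06 yaw 0.155 w 0.00
F along push 4.98
v 0.7 d units [ 0.028 -0.019 -0.026] roll deg -0.17
v 0.75 d units [-0.004 -0.136 -0.026] roll deg 2.69
```

Request:
{"op": "jog_arm", "data": {"motion": [[[-0.02, -0.06, 0, 1.4, 0], [-0.035, -0.117, 0, 2.9, 0], [-0.035, -0.117, 0, 2.9, 0]]]}}

```text
time_s: 13.55
position: [0.4337, 0.016, 0.0492]
ee_rot: [0.0, 1.0, 0.008, -0.001]
wrist_force: [-3.3, -4.4, 2.5]
width: 0.004
```

Request:
{"op": "jog_arm", "data": {"motion": [[[-0.02, -0.06, 0, 1.4, 0], [-0.035, -0.117, 0, 2.9, 0], [-0.035, -0.117, 0, 2.9, 0]]]}}

```text
time_s: 13.85
position: [0.4326, 0.0195, 0.0492]
ee_rot: [0.001, 1.0, -0.017, -0.001]
wrist_force: [-4.3, -4.0, 2.1]
width: 0.003
```

Run:
```python
from h import *
show();nf(.8);arc(.8);arc(.85)
```

```text
t 13.85 board mm [-104.4  -25.7] z 49.2  F board [-3.95 -4.41] Fz 2.10 Tz 0.06 yaw 0.054 w 0.00
F along push 4.17
v 0.8 d units [ 0.027 -0.019 -0.025] roll deg -0.24
v 0.85 d units [-0.005 -0.137 -0.025] roll deg 2.62
```

Request:
{"op": "jog_arm", "data": {"motion": [[[-0.025, -0.06, 0, 1.4, 0], [-0.05, -0.117, 0, 2.9, 0], [-0.05, -0.117, 0, 2.9, 0]]]}}

```text
time_s: 14.15
position: [0.4317, 0.0233, 0.0493]
ee_rot: [0.0, 0.999, -0.042, -0.001]
wrist_force: [-1.8, -4.9, 0.9]
width: 0.007
```

Request:
{"op": "jog_arm", "data": {"motion": [[[-0.02, -0.06, 0, 1.4, 0], [-0.035, -0.117, 0, 2.9, 0], [-0.035, -0.117, 0, 2.9, 0]]]}}

```text
time_s: 14.45
position: [0.431, 0.027, 0.0493]
ee_rot: [0.0, 0.998, -0.067, -0.001]
wrist_force: [-3.4, -4.9, -0.1]
width: 0.003
```

Run:
```python
from h import *
show();nf(.9);arc(.9);arc(.95)
```

```text
t 14.45 board mm [-106.6  -18.4] z 49.3  F board [-2.98 -5.18] Fz -0.05 Tz 0.02 yaw -0.047 w 0.00
F along push 5.30
v 0.9 d units [ 0.027 -0.013 -0.023] roll deg -0.28
v 0.95 d units [-0.006 -0.131 -0.023] roll deg 2.58
```

Request:
{"op": "jog_arm", "data": {"motion": [[[-0.02, -0.06, 0, 1.4, 0], [-0.035, -0.117, 0, 2.9, 0], [-0.035, -0.117, 0, 2.9, 0]]]}}

```text
time_s: 14.75
position: [0.4305, 0.0306, 0.0493]
ee_rot: [0.0, 0.996, -0.092, -0.001]
wrist_force: [-3.6, -3.6, 0.4]
width: 0.004
```

Request:
{"op": "jog_arm", "data": {"motion": [[[-0.02, -0.06, 0, 1.4, 0], [-0.035, -0.117, 0, 2.9, 0], [-0.035, -0.117, 0, 2.9, 0]]]}}

```text
time_s: 15.05
position: [0.4301, 0.0343, 0.0493]
ee_rot: [0.0, 0.993, -0.118, -0.001]
wrist_force: [-3.6, -3.1, 0.4]
width: 0.006
```

Run:
```python
from h import *
show();nf(1.0);arc(1.0);arc(1.05)
```

```text
t 15.05 board mm [-108.2  -11.2] z 49.3  F board [-3.33 -3.37] Fz 0.42 Tz 0.04 yaw -0.148 w 0.01
F along push 3.80
v 1.0 d units [ 0.029 -0.015 -0.023] roll deg -0.35
v 1.05 d units [-0.004 -0.132 -0.023] roll deg 2.52
```

Request:
{"op": "jog_arm", "data": {"motion": [[[-0.02, -0.06, 0, 1.4, 0], [-0.035, -0.117, 0, 2.9, 0], [-0.035, -0.117, 0, 2.9, 0]]]}}

```text
time_s: 15.35
position: [0.43, 0.0379, 0.0493]
ee_rot: [0.0, 0.99, -0.143, -0.001]
wrist_force: [-4.3, -3.9, 0.4]
width: 0.005
```

Request:
{"op": "jog_arm", "data": {"motion": [[[-0.02, -0.06, 0, 1.4, 0], [-0.035, -0.117, 0, 2.9, 0], [-0.035, -0.117, 0, 2.9, 0]]]}}

```text
time_s: 15.65
position: [0.43, 0.0416, 0.0493]
ee_rot: [0.0, 0.986, -0.168, -0.001]
wrist_force: [-3.9, -2.3, 0.3]
width: 0.007
```

Run:
```python
from h import *
show();nf(1.1);arc(1.1);arc(1.15)
```

```text
t 15.65 board mm [-109.    -3.9] z 49.3  F board [-3.64 -2.68] Fz 0.32 Tz 0.10 yaw -0.249 w 0.01
F along push 3.47
v 1.1 d units [ 0.03  -0.017 -0.023] roll deg -0.42
v 1.15 d units [-0.003 -0.134 -0.023] roll deg 2.44
```

```bash
cat >> h.py <<'E'
def mom(v,F=None,pos=None):
    s,Rt,b,fb,yaw=st()
    if F is not None: fb=np.array(F)[:2]@RB; b=(np.array(pos)[:2]-O)@RB*1000
    a=4-v;n=np.array([np.sin(a),-np.cos(a)]);r=-np.array([np.cos(a),np.sin(a)])*-1
    for off in(-9,0,9):
        c=b+15*n+off*r-np.array([-35,0]);print('%.2f'%((c[0]*fb[1]-c[1]*fb[0])/70),end=' ')
    print('= N at 70mm, contact inner/mid/outer')
E
python3 - <<'E'
from h import *
for v,F,p in [(.4,(1.4,-5.8),(.4452,-.0063)),(.55,(-.6,-5.1),(.4393,.0029)),(.75,(-3.3,-4.4),(.4337,.016)),(.8,(-4.3,-4),(.4326,.0195)),(.85,(-1.8,-4.9),(.4317,.0233)),(.9,(-3.4,-4.9),(.431,.027)),(.95,(-3.6,-3.6),(.4305,.0306)),(1,(-3.6,-3.1),(.4301,.0343)),(1.05,(-4.3,-3.9),(.43,.0379)),(1.1,(-3.9,-2.3),(.43,.0416))]:print(v,end=' ');mom(v,F,p)
E
```

```text
0.4 5.19 5.95 6.71 = N at 70mm, contact inner/mid/outer
0.55 4.15 4.77 5.39 = N at 70mm, contact inner/mid/outer
0.75 3.50 4.06 4.62 = N at 70mm, contact inner/mid/outer
0.8 3.25 3.78 4.31 = N at 70mm, contact inner/mid/outer
0.85 4.31 4.96 5.61 = N at 70mm, contact inner/mid/outer
0.9 4.43 5.11 5.80 = N at 70mm, contact inner/mid/outer
0.95 3.43 3.97 4.51 = N at 70mm, contact inner/mid/outer
1 3.14 3.63 4.12 = N at 70mm, contact inner/mid/outer
1.05 4.08 4.71 5.35 = N at 70mm, contact inner/mid/outer
1.1 2.77 3.21 3.65 = N at 70mm, contact inner/mid/outer
```

Request:
{"op": "jog_arm", "data": {"motion": [[[-0.02, -0.06, 0, 1.4, 0], [-0.035, -0.117, 0, 2.9, 0], [-0.035, -0.117, 0, 2.9, 0]]]}}

```text
time_s: 15.95
position: [0.4301, 0.0453, 0.0493]
ee_rot: [0.0, 0.981, -0.193, -0.001]
wrist_force: [-4.7, -3.3, 0.3]
width: 0.006
```

Request:
{"op": "jog_arm", "data": {"motion": [[[-0.02, -0.06, 0, 1.4, 0], [-0.035, -0.117, 0, 2.9, 0], [-0.035, -0.117, 0, 2.9, 0]]]}}

```text
time_s: 16.25
position: [0.4305, 0.049, 0.0493]
ee_rot: [0.0, 0.976, -0.217, -0.001]
wrist_force: [-3.8, -2.6, 0.2]
width: 0.007
```

Run:
```python
from h import *
show();nf(1.2);mom(1.2);arc(1.2);arc(1.25)
```

```text
t 16.25 board mm [-109.1    3.5] z 49.3  F board [-3.54 -2.92] Fz 0.21 Tz 0.01 yaw -0.350 w 0.01
F along push 3.93
3.26 3.77 4.28 = N at 70mm, contact inner/mid/outer
v 1.2 d units [ 0.033 -0.019 -0.024] roll deg -0.49
v 1.25 d units [ 0.    -0.136 -0.024] roll deg 2.38
```

Request:
{"op": "jog_arm", "data": {"motion": [[[-0.02, -0.06, 0, 1.4, 0], [-0.035, -0.117, 0, 2.9, 0], [-0.035, -0.117, 0, 2.9, 0]]]}}

```text
time_s: 16.55
position: [0.4309, 0.0525, 0.0493]
ee_rot: [0.0, 0.97, -0.242, -0.001]
wrist_force: [-4.1, -2.1, 1.0]
width: 0.006
```

Request:
{"op": "jog_arm", "data": {"motion": [[[-0.02, -0.06, 0, 1.4, 0], [-0.035, -0.117, 0, 2.9, 0], [-0.035, -0.117, 0, 2.9, 0]]]}}

```text
time_s: 16.85
position: [0.4315, 0.0558, 0.0493]
ee_rot: [0.001, 0.964, -0.267, -0.001]
wrist_force: [-3.7, -4.1, 2.4]
width: 0.006
```

Run:
```python
from h import *
show();nf(1.3);mom(1.3);arc(1.3);arc(1.35)
```

```text
t 16.85 board mm [-108.8   10.4] z 49.3  F board [-3.36 -4.43] Fz 2.41 Tz 0.03 yaw -0.451 w 0.01
F along push 5.44
4.71 5.41 6.11 = N at 70mm, contact inner/mid/outer
v 1.3 d units [ 0.037 -0.038 -0.025] roll deg -0.56
v 1.35 d units [ 0.004 -0.155 -0.025] roll deg 2.31
```

Request:
{"op": "jog_arm", "data": {"motion": [[[-0.02, -0.06, 0, 1.4, 0], [-0.035, -0.117, 0, 2.9, 0], [-0.035, -0.117, 0, 2.9, 0]]]}}

```text
time_s: 17.15
position: [0.4321, 0.0591, 0.0492]
ee_rot: [0.001, 0.957, -0.291, -0.001]
wrist_force: [-5.0, -5.3, 2.5]
width: 0.007
```

Run:
```python
from h import *
show();nf(1.35);mom(1.35);arc(1.35);arc(1.4)
```

```text
t 17.15 board mm [-108.4   13.7] z 49.2  F board [-4.52 -5.67] Fz 2.53 Tz 0.06 yaw -0.502 w 0.01
F along push 7.13
6.19 7.11 8.02 = N at 70mm, contact inner/mid/outer
v 1.35 d units [ 0.038 -0.053 -0.027] roll deg -0.6
v 1.4 d units [ 0.004 -0.171 -0.027] roll deg 2.27
```

Request:
{"op": "jog_arm", "data": {"motion": [[[-0.01, -0.04, 0, 1, 0], [-0.01, -0.05, 0, 1.2, 0]]]}}

```text
time_s: 17.35
position: [0.4323, 0.0602, 0.0492]
ee_rot: [0.001, 0.954, -0.301, -0.001]
wrist_force: [-6.7, -7.0, 4.4]
width: -0.001
```

Run:
```python
from h import *
show();nf(1.37);mom(1.37);arc(1.37)
cam('top')
show();mom(1.37)
```

```text
t 17.35 board mm [-108.3   14.8] z 49.2  F board [-6.07 -7.57] Fz 4.42 Tz 0.14 yaw -0.523 w -0.00
F along push 9.57
8.32 9.55 10.78 = N at 70mm, contact inner/mid/outer
v 1.37 d units [ 0.038 -0.066 -0.028] roll deg -0.64
t 17.40 board mm [-108.3   14.8] z 49.2  F board [-6.45 -6.95] Fz 3.33 Tz 0.09 yaw -0.523 w 0.00
7.93 9.12 10.30 = N at 70mm, contact inner/mid/outer
```

The push is now about 5 N above the steady value: firm, and well below the 9 N limit. Letting go and lifting away.

Request:
{"op": "jog_arm", "data": {"motion": [[[0, 0.1, 0, 0, 0], [0, 0.3, 0, 0, 0], [0, 0.5, 0, 0, 0], [0, 0.5, 0, 0, 0], [0, 0.5, -1, 0, 0], [0, 0.5, -2, 0, 0], [0, 0.5, -3, 0, 0], [0, 0.5, -4, 0, 0], [0, 2, -4.5, 0, 0], [0, 3.5, -5, 0, 0], [0, 5, -5, 0, 0], [0, 6.5, -5, 0, 0], [0, 8, -5, 0, 0], [0, 9, -5, 0, 0], [0, 9, -5, 0, 0], [0, 9, -5, 0, 0], [0, 9, -5, 0, 0], [0, 9, -5, 0, 0]]]}}

```text
time_s: 19.2
position: [0.2795, -0.1591, 0.1996]
ee_rot: [-0.0, 0.954, -0.301, -0.0]
wrist_force: [-0.3, 0.0, 1.3]
width: 0.005
```

Run:
```python
from h import *
show()
t=cam('top');s=cam('side')
a=cv2.convertScaleAbs(cv2.resize(t['pixels'][150:240,250:375],None,fx=6,fy=6,interpolation=cv2.INTER_CUBIC),alpha=1.8)
b=cv2.resize(s['pixels'][145:245,270:395],None,fx=6,fy=6,interpolation=cv2.INTER_CUBIC)
save('t9.png',a);save('s9.png',b)
```

```text
t 19.20 board mm [-241.2 -217.1] z 199.6  F board [-0.26  0.  ] Fz 1.31 Tz 0.09 yaw -0.523 w 0.01
```

View pics/t9.png

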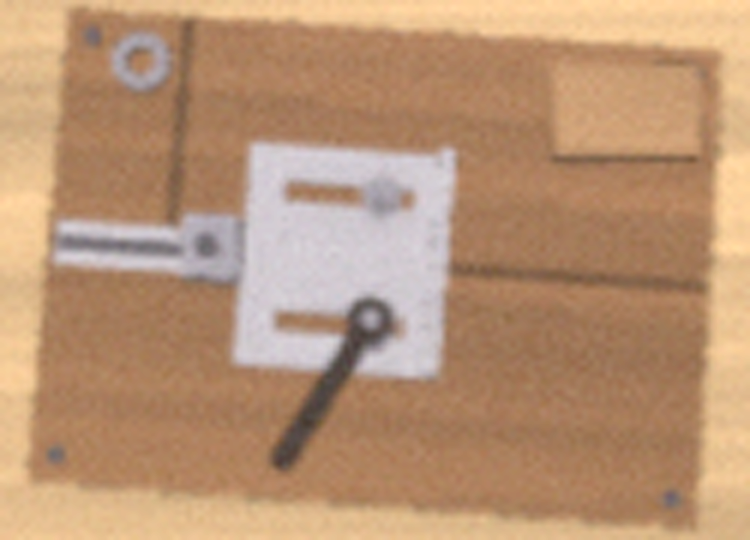

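View pics/s9.png

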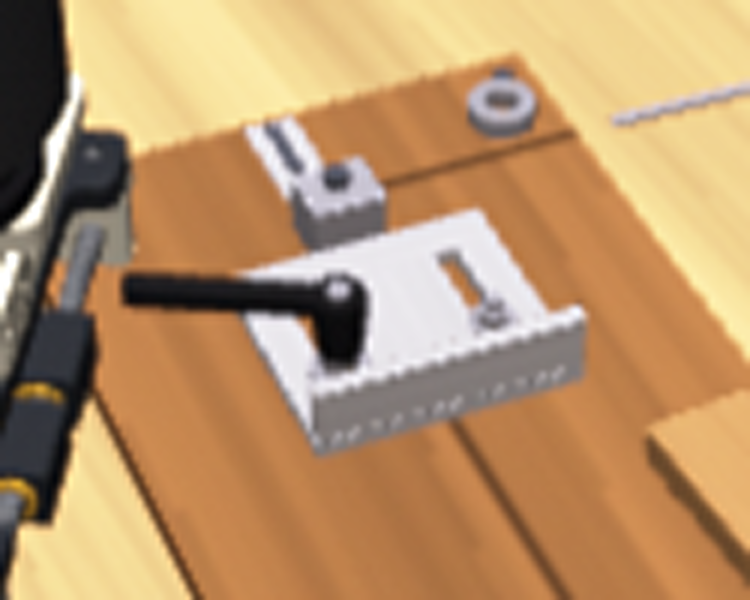

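Both views show the foot's edge on the stop (top crop, about (240,250)), the lever at about 1.33 rad, the collar and offcut unmoved, and the gripper clear. Handing in.

```bash
python3 -c "
from h import *
print(order.hand_in())"
```

```text
the job is handed in; nothing more can be done
None
```

The fence is set: the bracket is seated against the stop and clamped, and I handed the job in with the gripper well clear of everything, at about 19 s.

- **Seating:** I pushed the bracket about 41 mm along the board. It dragged at about 2 N while sliding. The last push peaked at about 15 N on the wrist, so roughly 12–13 N on the stop. That is more than the 4–5 N extra you advised, because I took the last steps without checking the force between them, but it is under the 20 N ramming limit.
- **Clamping:** The washer began to bear at about 1.25 rad, and I stopped with the lever at about 1.33–1.37 rad. The final push was about 5 N above the steady value, just over the 3–4 N "firm" range and below the 9 N overtightening limit. I had to estimate where the finger touched the arm, so the excess could be about 4.5–6 N.
- **Last checks:** The final top and side pictures show the front edge on the stop with no visible gap. The collar and offcut had not moved, and the wrist force was about zero apart from noise. I did not look at the things on the bench again; the arm only passed high above the bench.

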